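# Empty the orange-capped fittings canister into the green tray

### The arm

A 6-joint arm with a two-finger parallel gripper is mounted at the origin on the work surface. World frame = base frame: x ahead of the robot, y to its left, z up, the work surface at z = 0. Lengths are in m, angles in rad, forces in N, time in s.
With the tool pointing down it reaches from about 0.25 to 0.725 m from the base axis. Payload 4 kg.
Tool frame: the origin (TCP) lies between the finger pads; the fingertips stand 8 mm ahead of it and the grasp point (between the pads) lies 11 mm behind it; z points along the fingers, y is the direction in which the jaws open and shut (so a half turn about z gives the same grasp; the last joint's range is limited). The gripper opens to 85 mm and grips with 20 to 120 N. Pads are 22 mm wide; open, the fingers measure 114 mm over their backs; the gripper's body (76 mm by 85 mm) begins 54 mm behind the grasp point. The pads swing forward as they close: fully open they stand 13 mm farther back than shut.
Start: joints at [1.224, 0.241, 0.005, 1.335, 0, 1.571], TCP at [0.17, 0.47, 0.239] pointing down, gripper open.
Joint ranges: [-2.72, 2.72], [-1.05, 1.87], [-1.09, 1.28], [-1.99, 2.15], [-1.42, 1.44], [-3.14, 3.14]. Speed limits (rad/s): [2.79, 2.79, 3.14, 3.14, 3.14, 3.14].

### API

Orientations are given as a unit quaternion [x, y, z, w].
In Python, from workcell import * gives the robot as it stands.
- The arm moves only by the tool send_rows, never from a script. Its argument "increments" is a list that holds one entry, the list of rows, each a list of 6 numbers: the shift along the tool's x, y, z in units of 50 mm (1.0 is 50 mm), then the turn, a rotation vector about the tool's x, y, z in units of 10 degrees (1.0 is 10 degrees). In form: [[[x, y, z, ax, ay, az], ...]]. A call has 1 to 8 rows; each row shifts and turns the commanded pose from where the row before left it, along the tool's axes as they then stand; what a row does not reach is not made up. A row lasts 1/8 s, in which the tool goes at most 62.5 mm and 10.7 degrees, less where a joint would pass 70% of its speed; a pose out of reach is approached as far as the arm can. A call with a number of a shift or a turn outside -1 to 1 is refused whole. A call with a gripper value outside its range is refused whole. "grip" is the closure, from 0 (fully open) to 1 (shut), set as the call begins (left out, the last holds). The fingers move at their own pace and stop on an object; the grip force is fixed at half the most. Time passes only in rows, so rows that do not move let the fingers close. It gives the time, the measured TCP pose, the force and the opening at its end, in the units of the state.
- get_obs(): the state, without advancing time (a new reading comes with each control period).
- camera(name): name is "scene" or "top"; returns a dict with "color" (480x640x3 uint8, red, green, blue), "z_map" (480x640 float32, m along the optical axis (not along the pixel's ray), 0 where there is no reading), "intrinsics" (3x3 intrinsics, pixels), "pose" (4x4, takes a point from camera to world coordinates). Camera axes: x right, y down, z forward; pixel columns grow to the right and rows downward; lengths in m; the calibration is good to about 2 mm. A picture is of the moment at which its call begins.
- job_done(): hands the job in, once; it reports no verdict.
The state is a dict: "clock": time; "joint_pos": joint angles; "joint_vel": joint speeds; "tau": joint torques, N m; "eef_pos": TCP position; "tool_rot": TCP orientation; "ft_force": force on the tool from outside, world axes, zero at the start; "ft_torque": the same for the moment, N m; "grip_width": finger opening in m.
Only numpy, scipy, OpenCV 4.12 (cv2) and the standard library are available. Lean on these libraries where they do the work, as an engineer would, in place of code of your own. Each camera call takes 0.05 s, during which the arm holds its last target.

### The job

Unscrew the orange quarter-turn cap, lift it with its basket out of the canister and tip the brass nut from the basket into the green tray. Then put the basket back in the same canister and screw the orange cap down again, fully seated and locked under the lugs.

Things in the scene. Friction and masses are not known exactly. Their poses are not given: they have to be found in the camera images.
- canister: Clear canister bolted to the bench, dark foot plate. Origin: underside centre, z up. Sizes in mm: outer diameter 80, inner 73, rim at z 85. Outside, 12-18 below the rim, lugs at +y and -y reach radius 47 and hold the cap's feet. Cap y along canister y = locked, either way round. Cap turned 45-130 deg anticlockwise from above of that: free to lift off or go on. Level turn, no rise.
- cap: Orange cap, 0.2 kg (sizes in mm). Origin: underside centre of its disc (diameter 88), on the rim; z up. Grip bar: 16 thick along x, 60 long along y, z 6 to 42. Feet at +y, -y: 14 wide, radius 43 to 54, z -20 to -26; start under the lugs, 2 mm play. Steel basket below: floor diameter 64, top at z -55, underside -58, walled except a 50 wide lipless gap at -x; a white pointer on the disc shows it.
- nut: Hexagonal brass nut, 27 mm across corners, 18 mm tall, about 45 g. Origin: centre of its underside. It starts flat near the middle of the basket floor, inside the closed canister. It stays there while the basket is level and slides out of the basket's open -x side when that side is tipped down by more than about 30 degrees; 45 to 60 degrees empties it quickly.
- tray: Green open tray, fixed to the bench, 170 mm along its x, 210 mm along its y, 30 mm tall, walls and floor 5 mm thick. Origin: centre of its underside, at bench height; z up. Two canisters like ours but with a blue and a black cap, bolted down too, 127 mm tall to the top of the grip bar, may stand between the orange one and the tray.
Not all that is in view belongs to the job. What is meant by the cap is not red, and is the smaller of those in its own colour.

How it is judged:
On the way, in this order (a step that is already met when the one before it is completed fails the run):
1. the orange cap is unscrewed and lifted, with its basket, out of the canister (z of cap in the frame of canister above 0.14 m), for 0.1 s.
2. the nut has been tipped into the green tray (x of nut in the frame of tray between -0.08 and 0.08 m and y of nut in the frame of tray between -0.1 and 0.1 m and z of nut in the frame of tray between 0 and 0.03 m), for 0.2 s.
At the end, for the whole second after the job is handed in: The nut lies still on the green tray's floor; the orange cap rests flat and still on its canister's rim (height within 4 mm, centre within 10 mm, tilt under 4.5 degrees), turned to within 18 degrees of the locked direction, either way round (all of step 2 and linear speed of each of nut, cap below 0.02 m/s and z of cap in the frame of canister between 0.081 and 0.089 m and horizontal distance between cap and canister below 0.01 m and angle between cap's own z axis and vertical below 0.08 rad and angle between the y axis of cap and the y axis of canister, either way round below 0.32 rad); the robot touches nothing.
It also fails if it takes over 48 s, if anything falls off the work surface, if the arm or the gripper's body presses on something with over 40 N, if the wrist force passes 120 N, or if a joint passes its speed limit or range.

## Working session

There is one attempt and no reset: what is moved stays moved. The work goes in short steps, Python scripts to look and compute and a tool call to move; the robot and the scene stay as the last step left them, time stands still between calls to the robot, and variables do not carry over. Pictures are saved under pics/ and viewed, and the job is handed in when it is done.

Besides the shell and the picture viewer there is one more tool, called after "Call:" by a JSON object that holds its "api" and its "payload", one argument or row to a line. send_rows: Moves the arm, as the interface text tells. Its arguments: {"type":"object","properties":{"increments":{"type":"array"},"grip":{"type":"number"}},"required":["increments"]}

```bash
ls; mkdir -p pics; cat > h.py <<'E'
from workcell import *
import numpy as np, cv2
from scipy.spatial.transform import Rotation as R
E
python3 - <<'E'
from h import *
o=get_obs(); print({k:np.round(v,3).tolist() for k,v in o.items()})
for n in ("scene","top"):
    c=camera(n); np.savez(f"pics/{n}0.npz",**c); cv2.imwrite(f"pics/{n}0.png",c["color"][:,:,::-1]); print(n,c["intrinsics"].round(1).tolist(),c["pose"].round(3).tolist())
E
```

```text
pics
{'clock': 0.0, 'joint_pos': [1.224, 0.241, 0.004, 1.335, -0.0, 1.571], 'joint_vel': [-0.001, 0.0, -0.001, -0.0, -0.0, -0.001], 'tau': [0.0, -37.232, 25.241, 0.017, 0.0, 0.0], 'eef_pos': [0.17, 0.47, 0.238], 'tool_rot': [0.173, 0.985, -0.001, -0.0], 'ft_force': [0.146, -1.148, 0.296], 'ft_torque': [-0.012, -0.044, 0.009], 'grip_width': 0.085}
scene [[481.7, 0.0, 325.8], [0.0, 481.7, 246.2], [0.0, 0.0, 1.0]] [[-0.235, 0.676, -0.698, 1.01], [0.972, 0.151, -0.181, 0.197], [-0.017, -0.721, -0.693, 0.691], [0.0, 0.0, 0.0, 1.0]]
top [[512.7, 0.0, 307.4], [0.0, 512.7, 239.0], [0.0, 0.0, 1.0]] [[0.028, -0.983, 0.184, 0.229], [-1.0, -0.029, -0.001, 0.041], [0.006, -0.184, -0.983, 1.053], [0.0, 0.0, 0.0, 1.0]]
```

View pics/scene0.png

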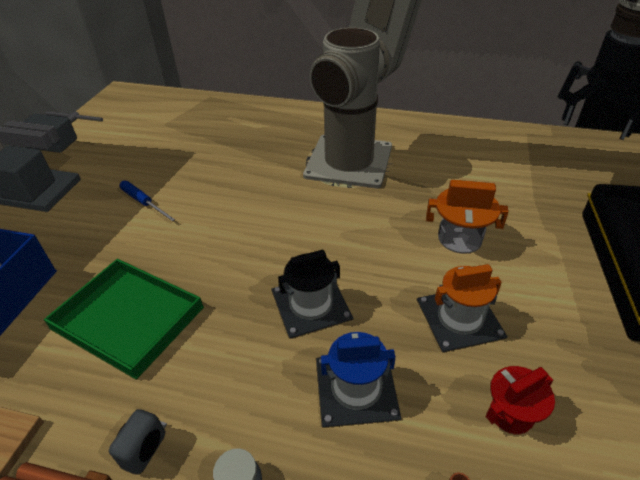

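View pics/top0.png

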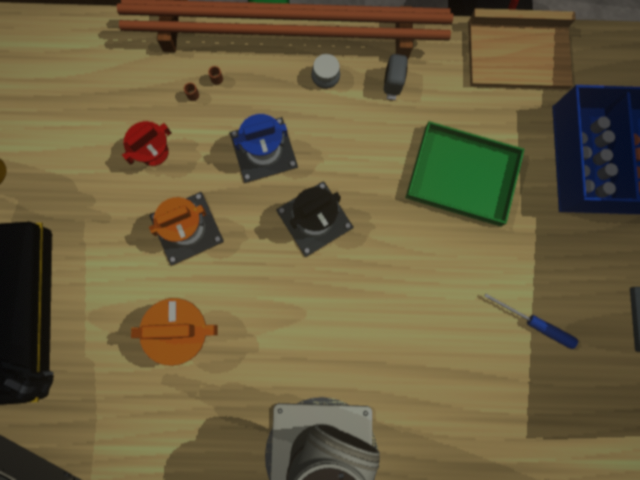

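The scene view shows two orange caps. In the top view, the one at (177,220) is smaller and sits on a canister with a dark foot plate. The one at (172,331) is larger and has no plate. A red cap is at (147,143). The smaller orange one fits the description. I'll confirm it in a crop and measure it.

```bash
cat >> h.py <<'E'
def pts(c):
    K=c["intrinsics"];z=c["z_map"];v,u=np.indices(z.shape)
    p=np.stack([(u-K[0,2])/K[0,0]*z,(v-K[1,2])/K[1,1]*z,z],-1)
    return p@c["pose"][:3,:3].T+c["pose"][:3,3]
E
python3 - <<'E'
from h import *
for n in ("top","scene"):
    c=dict(np.load(f"pics/{n}0.npz")); P=pts(c); ok=c["z_map"]>0
    h=cv2.cvtColor(c["color"],cv2.COLOR_RGB2HSV)
    H,S,V=[h[...,i].astype(int) for i in range(3)]
    m=(H>=7)&(H<=17)&(S>190)&(V>100)&ok
    k,l,st,ce=cv2.connectedComponentsWithStats(m.astype(np.uint8))
    print(n)
    for i in range(1,k):
        if st[i,4]<300: continue
        q=P[l==i]; 
        print("orange",ce[i].round(),st[i,4],q.mean(0).round(3),q[:,2].max().round(3))
        b=q[q[:,2]>q[:,2].max()-0.012]
        r=cv2.minAreaRect((b[:,:2]*1000).astype(np.float32)); print(" bar",np.round(r[0],1),np.round(r[1],1),round(r[2],1),np.round(cv2.boxPoints(r)).tolist(), np.median(b[:,2]).round(4))
        d=q[abs(q[:,2]-np.percentile(q[:,2],30))<.006]; print(" zhist",np.histogram(q[:,2],bins=np.arange(0,.18,.01))[0])
    m=(H>50)&(H<75)&(S>120)&ok
    k,l,st,ce=cv2.connectedComponentsWithStats(m.astype(np.uint8))
    for i in range(1,k):
        if st[i,4]<1500: continue
        q=P[l==i]; r=cv2.minAreaRect((q[:,:2]*1000).astype(np.float32)); print("tray",ce[i].round(),r,np.percentile(q[:,2],[5,50,95]).round(3))
    for nm,mm in (("blue",(H>110)&(H<125)&(S>150)&(V>60)),("black",(V<40))):
        mm=mm&ok&(P[...,2]>.1)&(P[...,2]<.14)&(P[...,0]>.2)
        k,l,st,ce=cv2.connectedComponentsWithStats(mm.astype(np.uint8))
        for i in range(1,k):
            if st[i,4]>100: print(nm,ce[i].round(),P[l==i].mean(0).round(3))
c=dict(np.load("pics/top0.npz"));a=c["color"][185:275,130:240,::-1];a=cv2.resize(a,None,fx=3.5,fy=3.5,interpolation=2)
c=dict(np.load("pics/scene0.npz"));b=c["color"][250:360,400:520,::-1];b=cv2.resize(b,(385,315),interpolation=2)
cv2.imwrite("pics/crop1.png",np.hstack([a,b]))
E
```

```text
top
orange [175. 218.] 1300 [0.44  0.292 0.099] 0.132
 bar [440.5 294. ] [16.9 60.3] 26.1 [[420.0, 317.0], [446.0, 263.0], [461.0, 271.0], [435.0, 325.0]] 0.1272
 zhist [  0   0   0   0   0   0   0   0 165 879   2   1 232  21   0   0   0]
orange [172. 333.] 3265 [0.225 0.282 0.1  ] 0.147
 bar [227.6 285. ] [22.4 84.6] 3.7 [[214.0, 326.0], [219.0, 242.0], [242.0, 243.0], [236.0, 328.0]] 0.1411
 zhist [   0    0    0    0    0    0    0    3  859 1771    4    1    3  157
  467    0    0]
tray [466. 173.] ((572.9927978515625, -287.4462890625), (210.55355834960938, 173.0318145751953), 74.32994079589844) [0.003 0.006 0.03 ]
blue [259. 127.] [0.616 0.14  0.127]
black [315. 206.] [0.466 0.027 0.124]
scene
orange [473. 185.] 316 [0.231 0.284 0.141] 0.144
 bar [229.8 284. ] [24.2 83.9] 2.5 [[216.0, 325.0], [220.0, 242.0], [244.0, 243.0], [240.0, 326.0]] 0.1414
 zhist [  1   0   0   0   0   0   0   0   0   0   0   0   0  42 273   0   0]
orange [464. 212.] 1008 [0.252 0.278 0.091] 0.122
 bar [229.2 241.3] [5.4 0.2] 0.6 [[227.0, 241.0], [227.0, 241.0], [232.0, 241.0], [232.0, 241.0]] 0.1204
 zhist [  2   0   0   0   0   0   0   0 203 799   1   1   2   0   0   0   0]
orange [468. 287.] 1131 [0.454 0.289 0.099] 0.131
 bar [441.7 292.1] [16.8 60.2] 25.7 [[421.0, 316.0], [447.0, 261.0], [462.0, 269.0], [436.0, 323.0]] 0.1274
 zhist [  1   0   0   0   0   0   0   0  83 789   1   2 253   2   0   0   0]
tray [125. 316.] ((562.900634765625, -301.32000732421875), (244.75534057617188, 186.43206787109375), 74.4659423828125) [0.003 0.006 0.03 ]
blue [358. 342.] [0.619 0.139 0.127]
black [ 23. 165.] [ 0.312 -0.661  0.103]
black [308. 262.] [0.475 0.027 0.118]
```

View pics/crop1.png

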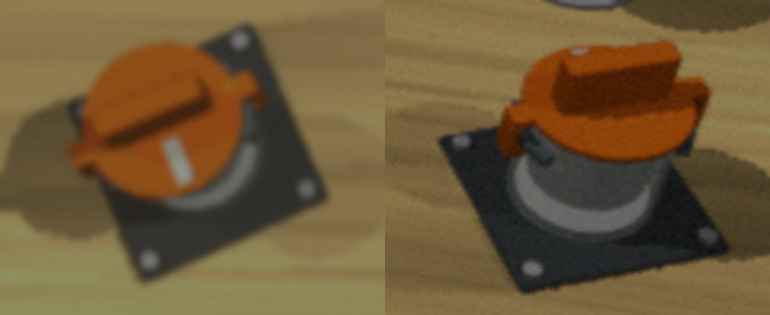

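The crop confirms the small orange cap. It is closed on a clear canister with a foot plate, and its pointer (-x) faces the robot. Both views agree: centre about (0.441, 0.293), cap x at about 25.9 deg.

```bash
cat >> h.py <<'E'
def to(p,yaw,tilt=0):
    """units in the tool frame to reach TCP p with tool y at yaw deg (tool down), tilt: extra about tool x (deg)"""
    o=get_obs(); r=R.from_quat(o["tool_rot"])
    y=np.array([np.cos(np.radians(yaw)),np.sin(np.radians(yaw)),0]); z=np.array([0,0,-1.]); x=np.cross(y,z)
    T=R.from_matrix(np.c_[x,y,z])*R.from_rotvec([np.radians(tilt),0,0])
    s=r.inv().apply(np.array(p)-o["eef_pos"])/.05
    print("t",o["clock"],"p",o["eef_pos"].round(4),"F",o["ft_force"].round(1),"w",round(o["grip_width"],4),"j",np.round(o["joint_pos"],2))
    print("shift now-frame",s.round(3),"| shift target-frame",(T.inv().apply(np.array(p)-o["eef_pos"])/.05).round(3),"| rot",np.degrees((r.inv()*T).as_rotvec()).round(2)/10)
E
python3 -c "
from h import *
to([.441,.293,.20],25.9)"
```

```text
t 0.1 p [0.1698 0.4697 0.2385] F [ 0.1  0.5 -0.1] w 0.0857 j [ 1.22  0.24  0.    1.34 -0.    1.57]
shift now-frame [-6.303 -1.478  0.773] | shift target-frame [-5.549  3.336  0.77 ] | rot [-1.000e-02  4.000e-03  4.423e+00]
```

Call:
{"api": "send_rows", "payload": {
  "increments": [
    [[-0.9,-0.21,0.11,0,0,0],[-0.9,-0.21,0.11,0,0,0],[-0.9,-0.21,0.11,0,0,0],[-0.9,-0.21,0.11,0,0,0],[-0.9,-0.21,0.11,0,0,0],[-0.9,-0.21,0.11,0,0,0],[-0.9,-0.22,0.11,0,0,0],[0,0,0,0,0,0.88]]
  ]
}}

```text
clock: 1.1
eef_pos: [0.443, 0.2912, 0.1995]
tool_rot: [0.252, 0.968, -0.001, -0.0]
ft_force: [-0.9, -0.2, 0.6]
grip_width: 0.0855
```

Call:
{"api": "send_rows", "payload": {
  "increments": [
    [[0,0,0,0,0,0.88],[0,0,0,0,0,0.88],[0,0,0,0,0,0.89],[0,0,0,0,0,0.89],[0,0,0,0,0,0],[0,0,0,0,0,0]]
  ]
}}

```text
clock: 1.85
eef_pos: [0.4409, 0.2935, 0.2005]
tool_rot: [0.53, 0.848, -0.0, -0.0]
ft_force: [-0.4, -0.1, -0.4]
grip_width: 0.0855
```

```bash
python3 -c "
from h import *
to([.441,.293,.102],25.9)"
```

```text
t 1.85 p [0.4409 0.2935 0.2005] F [-0.4 -0.1 -0.4] w 0.0855 j [ 0.59  0.32  0.01  1.26 -0.    1.7 ]
shift now-frame [-0.01  -0.     1.971] | shift target-frame [-0.01  -0.002  1.971] | rot [-0.004  0.001  0.016]
```

Call:
{"api": "send_rows", "payload": {
  "increments": [
    [[0,0,0.5,0,0,0],[0,0,0.5,0,0,0],[0,0,0.5,0,0,0],[0,0,0.3,0,0,0],[0,0,0.17,0,0,0],[0,0,0,0,0,0]]
  ]
}}

```text
clock: 2.6
eef_pos: [0.441, 0.2935, 0.1021]
tool_rot: [0.53, 0.848, -0.0, -0.0]
ft_force: [0.5, -0.1, 1.0]
grip_width: 0.0854
```

Call:
{"api": "send_rows", "payload": {
  "increments": [
    [[0,0,0,0,0,0],[0,0,0,0,0,0],[0,0,0,0,0,0],[0,0,0,0,0,0],[0,0,0,0,0,0],[0,0,0,0,0,0],[0,0,0,0,0,0]]
  ],
  "grip": 1
}}

```text
clock: 3.48
eef_pos: [0.4413, 0.2938, 0.1027]
tool_rot: [0.53, 0.848, 0.0, 0.0]
ft_force: [-0.9, -0.4, 4.1]
grip_width: 0.0155
```

Call:
{"api": "send_rows", "payload": {
  "increments": [
    [[0,0,0,0,0,-0.4],[0,0,0,0,0,-0.8],[0,0,0,0,0,-0.8],[0,0,0,0,0,0]]
  ]
}}

```text
clock: 3.98
eef_pos: [0.4414, 0.2938, 0.1027]
tool_rot: [0.376, 0.927, 0.0, 0.0]
ft_force: [0.5, -0.8, 5.1]
grip_width: 0.0154
```

```bash
python3 -c "
from h import *
to([.441,.293,.102],110.9);print(get_obs()['ft_torque'])
c=camera('scene'); b=c['color'][230:370,380:540,::-1];cv2.imwrite('pics/t1.png',cv2.resize(b,None,fx=3.5,fy=3.5,interpolation=2))"
```

```text
t 3.975 p [0.4414 0.2938 0.1027] F [ 0.5 -0.8  5.1] w 0.0154 j [ 0.59  0.4  -0.15  1.03 -0.    1.36]
shift now-frame [-0.005 -0.017  0.015] | shift target-frame [ 0.013 -0.011  0.015] | rot [ 4.000e-03  5.000e-03 -6.504e+00]
[-0.08280768  0.05592079  0.18722853]
```

View pics/t1.png

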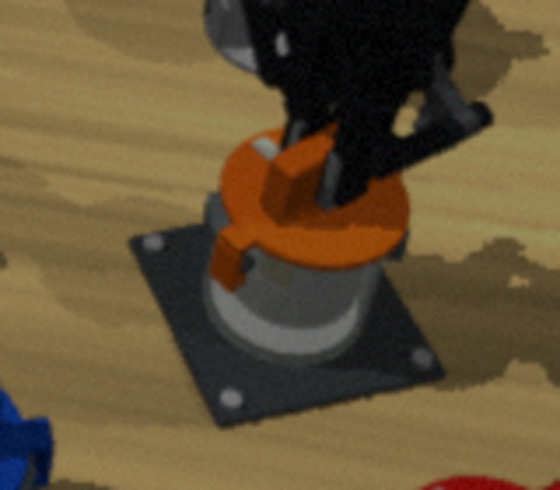

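The cap is turning with the gripper: the front foot has left its lug, and the force is small. Continuing to 85 deg.

Call:
{"api": "send_rows", "payload": {
  "increments": [
    [[0,0,0,0,0,-0.9],[0,0,0,0,0,-0.9],[0,0,0,0,0,-0.9],[0,0,0,0,0,-0.9],[0,0,0,0,0,-0.9],[0,0,0,0,0,-0.9],[0,0,0,0,0,-0.9],[0,0,0,0,0,-0.2]]
  ]
}}

```text
clock: 5.03
eef_pos: [0.4414, 0.2938, 0.1028]
tool_rot: [-0.181, 0.983, 0.0, 0.001]
ft_force: [1.1, 0.0, 5.0]
grip_width: 0.0153
```

Call:
{"api": "send_rows", "payload": {
  "increments": [
    [[0,0,0,0,0,0],[0,0,-0.2,0,0,0],[0,0,-0.2,0,0,0],[0,0,-0.2,0,0,0]]
  ]
}}

```text
clock: 5.52
eef_pos: [0.4408, 0.2934, 0.1326]
tool_rot: [-0.181, 0.983, -0.0, -0.0]
ft_force: [0.8, 0.0, -2.6]
grip_width: 0.0154
```

```bash
python3 -c "
from h import *
to([.441,.293,.26],110.9);print(get_obs()['ft_torque'])
c=camera('scene'); b=c['color'][230:370,380:540,::-1];cv2.imwrite('pics/t2.png',cv2.resize(b,None,fx=3.5,fy=3.5,interpolation=2))"
```

```text
t 5.525 p [0.4408 0.2934 0.1326] F [ 0.8  0.  -2.6] w 0.0154 j [ 0.59  0.37 -0.1   1.1   0.    0.22]
shift now-frame [ 1.000e-03 -1.000e-02 -2.547e+00] | shift target-frame [-1.000e-03 -1.000e-02 -2.547e+00] | rot [-0.001 -0.004  0.   ]
[ 0.02068459  0.02869099 -0.00798633]
```

View pics/t2.png

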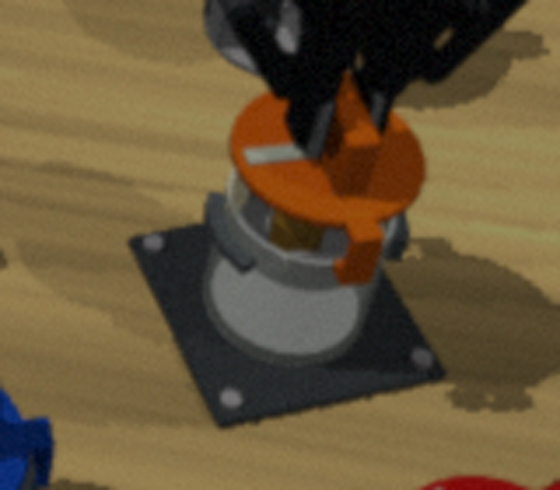

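The cap is free and rising, with the nut visible in the basket through the canister. Lifting clear.

Call:
{"api": "send_rows", "payload": {
  "increments": [
    [[0,0,-0.3,0,0,0],[0,0,-0.4,0,0,0],[0,0,-0.45,0,0,0],[0,0,-0.45,0,0,0],[0,0,-0.45,0,0,0],[0,0,-0.4,0,0,0],[0,0,-0.3,0,0,0],[0,0,0,0,0,0]]
  ]
}}

```text
clock: 6.58
eef_pos: [0.4416, 0.294, 0.2713]
tool_rot: [-0.182, 0.983, 0.001, 0.001]
ft_force: [-0.4, -0.1, -1.8]
grip_width: 0.0153
```

```bash
python3 -c "
from h import *
to([.535,-.268,.27],-26.6)
to([.535,-.268,.27],110.9)"
```

```text
t 6.575 p [0.4416 0.294  0.2713] F [-0.4 -0.1 -1.8] w 0.0153 j [ 0.59  0.29  0.15  1.43 -0.    0.22]
shift now-frame [  2.27  -11.165   0.013] | shift target-frame [-9.214  6.702  0.026] | rot [2.1000e-02 3.0000e-03 1.3753e+01]
t 6.575 p [0.4416 0.294  0.2713] F [-0.4 -0.1 -1.8] w 0.0153 j [ 0.59  0.29  0.15  1.43 -0.    0.22]
shift now-frame [  2.27  -11.165   0.013] | shift target-frame [  2.265 -11.166   0.026] | rot [0.004 0.017 0.003]
```

Call:
{"api": "send_rows", "payload": {
  "increments": [
    [[0.04,-0.2,0,0,0,0],[0.08,-0.4,0,0,0,0],[0.12,-0.6,0,0,0,0],[0.137,-0.674,0,0,0,0],[0.137,-0.674,0,0,0,0],[0.137,-0.674,0,0,0,0],[0.137,-0.674,0,0,0,0],[0.137,-0.674,0,0,0,0]]
  ]
}}

```text
clock: 7.58
eef_pos: [0.4788, 0.061, 0.2692]
tool_rot: [-0.181, 0.983, -0.0, -0.001]
ft_force: [0.4, -0.3, -2.1]
grip_width: 0.0153
```

Call:
{"api": "send_rows", "payload": {
  "increments": [
    [[0.137,-0.674,0,0,0,0],[0.137,-0.674,0,0,0,0],[0.137,-0.674,0,0,0,0],[0.137,-0.674,0,0,0,0],[0.137,-0.674,0,0,0,0],[0.137,-0.674,0,0,0,0],[0.137,-0.674,0,0,0,0],[0.137,-0.674,0,0,0,0]]
  ]
}}

```text
clock: 8.57
eef_pos: [0.5232, -0.21, 0.2691]
tool_rot: [-0.181, 0.983, 0.0, -0.001]
ft_force: [0.7, -0.1, -2.3]
grip_width: 0.015
```

Call:
{"api": "send_rows", "payload": {
  "increments": [
    [[0.12,-0.6,0,0,0,0],[0.08,-0.4,0,0,0,0],[0.04,-0.2,0,0,0,0],[0,0,0,0,0,0.4],[0,0,0,0,0,0.8],[0,0,0,0,0,1],[0,0,0,0,0,1],[0,0,0,0,0,1]]
  ]
}}

```text
clock: 9.57
eef_pos: [0.5346, -0.2673, 0.2698]
tool_rot: [0.185, 0.983, 0.0, -0.0]
ft_force: [0.2, -0.3, -2.6]
grip_width: 0.0151
```

Call:
{"api": "send_rows", "payload": {
  "increments": [
    [[0,0,0,0,0,1],[0,0,0,0,0,1],[0,0,0,0,0,1],[0,0,0,0,0,1],[0,0,0,0,0,1],[0,0,0,0,0,1],[0,0,0,0,0,1],[0,0,0,0,0,1]]
  ]
}}

```text
clock: 10.58
eef_pos: [0.5346, -0.2673, 0.2698]
tool_rot: [0.773, 0.634, -0.0, -0.0]
ft_force: [-0.7, -0.7, -1.5]
grip_width: 0.0149
```

Call:
{"api": "send_rows", "payload": {
  "increments": [
    [[0,0,0,0,0,0.9],[0,0,0,0,0,0.6],[0,0,0,0,0,0],[0,0,0,0,0,0]]
  ]
}}

```text
clock: 11.08
eef_pos: [0.5347, -0.2677, 0.2698]
tool_rot: [0.848, 0.53, -0.0, -0.0]
ft_force: [-1.2, 0.3, -2.1]
grip_width: 0.0153
```

```bash
python3 -c "
from h import *
# TCP at tilt 50: grasp + 11mm along tool z
to([.535,-.268,.15],-26.6)
c=camera('scene'); cv2.imwrite('pics/t3.png',c['color'][...,::-1])"
```

```text
t 11.075 p [ 0.5347 -0.2677  0.2698] F [-1.2  0.3 -2.1] w 0.0153 j [-0.46  0.43  0.36  1.5   0.    1.56]
shift now-frame [-0.003  0.008  2.397] | shift target-frame [-0.003  0.007  2.397] | rot [-0.001 -0.001  0.065]
```

View pics/t3.png

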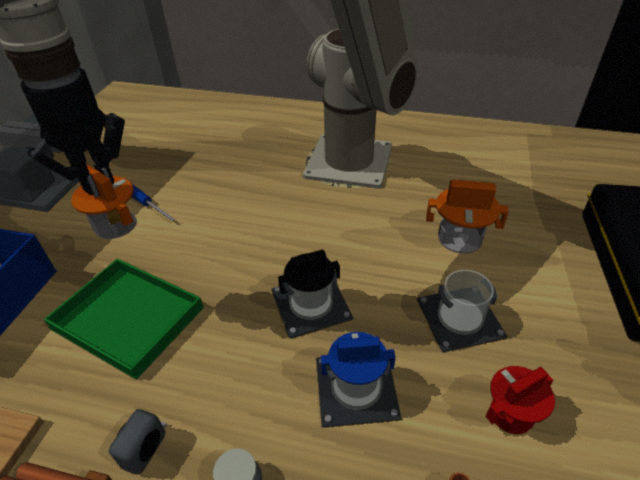

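The cap is over the tray area and level; the empty canister is at about (465,300). Descending, then tipping the -x side toward the base.

Call:
{"api": "send_rows", "payload": {
  "increments": [
    [[0,0,0.2,0,0,0],[0,0,0.4,0,0,0],[0,0,0.5,0,0,0],[0,0,0.6,0,0,0],[0,0,0.5,0,0,0],[0,0,0.4,0,0,0],[0,0,0.3,0,0,0],[0,0,0,0,0,0]]
  ]
}}

```text
clock: 12.12
eef_pos: [0.5337, -0.2675, 0.1231]
tool_rot: [0.848, 0.529, -0.001, -0.001]
ft_force: [0.5, 0.7, -2.0]
grip_width: 0.0152
```

Call:
{"api": "send_rows", "payload": {
  "increments": [
    [[0,0,0,-0.8,0,0],[0,0,0,-0.9,0,0],[0,0,0,-0.9,0,0],[0,0,0,-0.9,0,0],[0,0,0,-0.9,0,0],[0,0,0,-0.9,0,0],[0,0,0,0,0,0],[0,0,0,0,0,0]]
  ]
}}

```text
clock: 13.12
eef_pos: [0.538, -0.2697, 0.1235]
tool_rot: [0.77, 0.48, 0.222, 0.357]
ft_force: [0.3, -0.5, -2.1]
grip_width: 0.0152
```

Call:
{"api": "send_rows", "payload": {
  "increments": [
    [[0,0,0,0,0,0],[0,0,0,0,0,0],[0,0,0,0,0,0],[0,0,0,0,0,0]]
  ]
}}

```text
clock: 13.62
eef_pos: [0.5368, -0.2691, 0.1224]
tool_rot: [0.77, 0.48, 0.223, 0.357]
ft_force: [-0.4, -0.3, -1.9]
grip_width: 0.015
```

```bash
python3 -c "
from h import *
to([.535,-.268,.15],-26.6)
a=camera('scene'); b=camera('top')
A=cv2.resize(a['color'][150:400,0:250,::-1],(400,400),interpolation=2)
B=cv2.resize(b['color'][90:290,370:570,::-1],(400,400),interpolation=2)
cv2.imwrite('pics/t4.png',np.hstack([A,B]))"
```

```text
t 13.625 p [ 0.5368 -0.2691  0.1224] F [-0.4 -0.3 -1.9] w 0.015 j [-0.47  0.22 -0.87 -0.38  0.01  1.56]
shift now-frame [ 0.004  0.394 -0.389] | shift target-frame [ 0.004 -0.042 -0.552] | rot [ 4.971 -0.023  0.049]
```

View pics/t4.png

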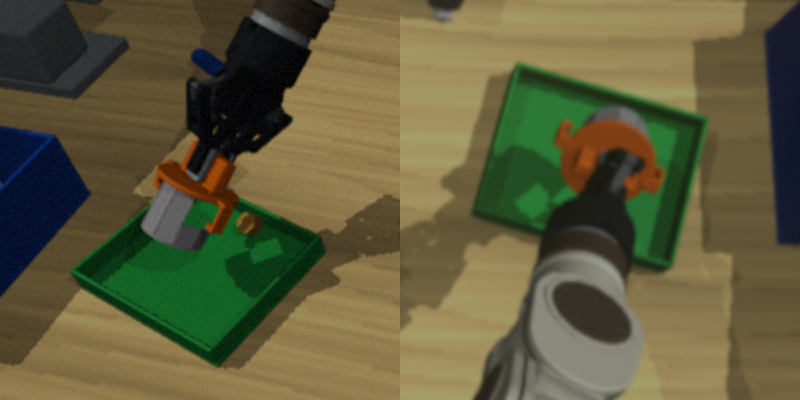

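Call:
{"api": "send_rows", "payload": {
  "increments": [
    [[0,0.3,-0.26,0,0,0],[0,0.4,-0.34,0,0,0],[0,0.4,-0.34,0.4,0,0],[0,0,0,0.9,0,0],[0,0,0,0.9,0,0],[0,0,0,0.9,0,0],[0,0,0,0.9,0,0],[0,0,0,0.97,0,0]]
  ]
}}

```text
clock: 14.72
eef_pos: [0.5373, -0.2694, 0.1956]
tool_rot: [0.848, 0.529, 0.002, 0.004]
ft_force: [1.6, -0.6, -2.1]
grip_width: 0.0153
```

Call:
{"api": "send_rows", "payload": {
  "increments": [
    [[0,0,-0.6,0,0,0],[0,0,-0.8,0,0,0],[0,0,-0.6,0,0,0],[0,0,0,0,0,0]]
  ]
}}

```text
clock: 15.22
eef_pos: [0.5375, -0.2695, 0.2968]
tool_rot: [0.848, 0.529, 0.004, 0.007]
ft_force: [0.3, -0.5, -2.1]
grip_width: 0.0153
```

```bash
python3 - <<'E'
from h import *
to([.4413,.2937,.27],110.9)
a=camera('scene'); b=camera('top')
A=cv2.resize(a['color'][200:400,20:220,::-1],(400,400),interpolation=2)
B=cv2.resize(b['color'][90:290,370:570,::-1],(400,400),interpolation=2)
cv2.imwrite('pics/t5.png',np.hstack([A,B]))
# canister rim/plate position from depth now it is open
for n,c,(v0,v1,u0,u1) in (("scene",a,(250,360,400,520)),("top",b,(185,275,130,240))):
    P=pts(c)[v0:v1,u0:u1]; z=P[...,2]; m=(z>.08)&(z<.091)&(c["z_map"][v0:v1,u0:u1]>0)
    q=P[m][:,:2]; print(n,m.sum()); 
    if len(q)>8: print(cv2.minEnclosingCircle((q*1000).astype(np.float32)), q.mean(0))
    m=(z>.002)&(z<.015)&(c["color"][v0:v1,u0:u1].max(-1)<75)
    q=P[m][:,:2]
    print('plate',m.sum(),cv2.minAreaRect((q*1000).astype(np.float32)))
E
```

```text
t 15.225 p [ 0.5375 -0.2695  0.2968] F [ 0.3 -0.5 -2.1] w 0.0153 j [-0.46  0.42  0.41  1.54  0.    1.56]
shift now-frame [ 9.272 -6.687  0.424] | shift target-frame [-2.221 11.209  0.536] | rot [  0.045   0.115 -13.697]
scene 418
((441.391845703125, 292.7357177734375), 41.32276153564453) [0.44360012 0.29266866]
plate 2095 ((399.2788391113281, 261.6600341796875), (234.79489135742188, 191.80059814453125), 17.790420532226562)
top 278
((439.9764099121094, 293.115966796875), 40.48019790649414) [0.43968033 0.29437578]
plate 1432 ((439.78887939453125, 293.166748046875), (120.23762512207031, 122.45551300048828), 26.53127098083496)
```

View pics/t5.png

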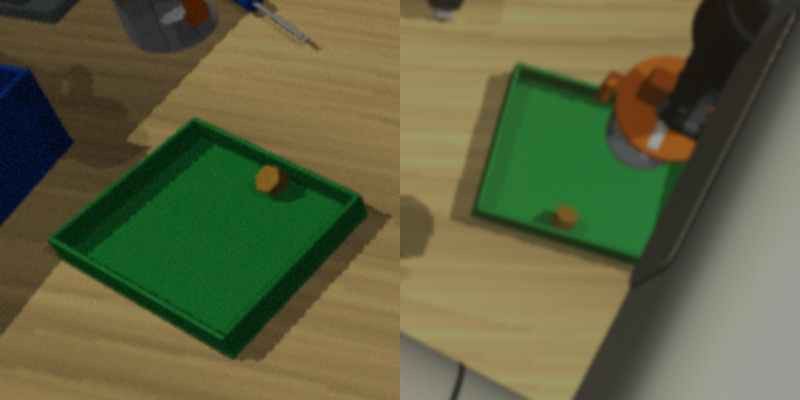

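The nut is in the tray at scene crop (270,180), near the inner wall. The open canister measures (0.440-0.441, 0.293) with its plate at 26.5 deg, which agrees with the pose I recorded at unscrewing. Returning.

Call:
{"api": "send_rows", "payload": {
  "increments": [
    [[0,0,0,0,0,-0.7],[0,0,0,0,0,-1],[0,0,0,0,0,-1],[0,0,0,0,0,-1],[0,0,0,0,0,-1],[0,0,0,0,0,-1],[0,0,0,0,0,-1],[0,0,0,0,0,-1]]
  ]
}}

```text
clock: 16.32
eef_pos: [0.535, -0.2682, 0.2916]
tool_rot: [0.332, 0.943, -0.0, 0.003]
ft_force: [0.5, 0.5, -2.4]
grip_width: 0.0152
```

Call:
{"api": "send_rows", "payload": {
  "increments": [
    [[0,0,0,0,0,-1],[0,0,0,0,0,-1],[0,0,0,0,0,-1],[0,0,0,0,0,-1],[0,0,0,0,0,-1],[0,0,0,0,0,-1],[0,0,0,0,0,0],[0,0,0,0,0,0]]
  ]
}}

```text
clock: 17.32
eef_pos: [0.5354, -0.2684, 0.293]
tool_rot: [-0.18, 0.984, -0.002, 0.003]
ft_force: [0.7, 0.0, -2.4]
grip_width: 0.0156
```

```bash
python3 - <<'E'
from h import *
to([.4413,.2937,.27],110.9)
E
```

```text
t 17.325 p [ 0.5354 -0.2684  0.293 ] F [ 0.7  0.  -2.4] w 0.0156 j [-0.46  0.43  0.41  1.54  0.   -0.83]
shift now-frame [-2.228 11.181  0.409] | shift target-frame [-2.253 11.174  0.461] | rot [-0.033  0.032 -0.012]
```

Call:
{"api": "send_rows", "payload": {
  "increments": [
    [[-0.08,0.43,0.02,-0.033,0.032,0],[-0.173,0.86,0.035,0,0,0],[-0.173,0.86,0.035,0,0,0],[-0.173,0.86,0.035,0,0,0],[-0.173,0.86,0.035,0,0,0],[-0.173,0.86,0.035,0,0,0],[-0.173,0.86,0.035,0,0,0],[-0.173,0.86,0.035,0,0,0]]
  ]
}}

```text
clock: 18.32
eef_pos: [0.4797, 0.0578, 0.2806]
tool_rot: [-0.181, 0.983, -0.0, 0.001]
ft_force: [0.8, 0.7, -2.4]
grip_width: 0.0153
```

Call:
{"api": "send_rows", "payload": {
  "increments": [
    [[-0.173,0.86,0.035,0,0,0],[-0.173,0.86,0.035,0,0,0],[-0.173,0.86,0.035,0,0,0],[-0.173,0.86,0.035,0,0,0],[-0.173,0.86,0.035,0,0,0],[-0.08,0.43,0.02,0,0,0],[0,0,0,0,0,0],[0,0,0,0,0,0]]
  ]
}}

```text
clock: 19.32
eef_pos: [0.44, 0.2932, 0.2705]
tool_rot: [-0.182, 0.983, -0.001, 0.001]
ft_force: [-0.4, 0.4, -2.4]
grip_width: 0.0149
```

```bash
python3 - <<'E'
from h import *
to([.4413,.2937,.18],110.9)
a=camera('scene'); cv2.imwrite('pics/t6.png',cv2.resize(a['color'][180:380,360:560,::-1],(600,600),interpolation=2))
E
```

```text
t 19.325 p [0.44   0.2932 0.2705] F [-0.4  0.4 -2.4] w 0.0149 j [ 0.59  0.29  0.15  1.43 -0.    0.22]
shift now-frame [-0.027  0.003  1.809] | shift target-frame [-0.029 -0.     1.809] | rot [-0.011  0.005  0.003]
```

View pics/t6.png

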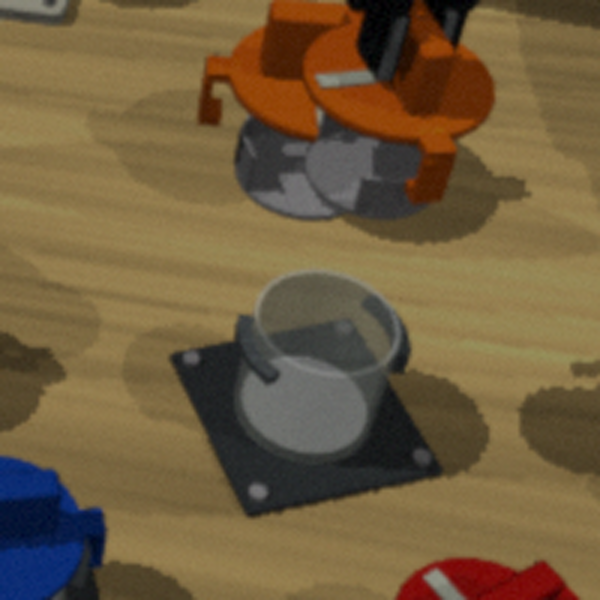

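The basket is empty and the cap sits level in the grip above the open canister. Lowering with force checks.

Call:
{"api": "send_rows", "payload": {
  "increments": [
    [[-0.02,0,0.4,0,0,0],[0,0,0.6,0,0,0],[0,0,0.5,0,0,0],[0,0,0.4,0,0,0],[0,0,0.3,0,0,0],[0,0,0.2,0,0,0],[0,0,0,0,0,0]]
  ]
}}

```text
clock: 20.25
eef_pos: [0.4416, 0.2932, 0.15]
tool_rot: [-0.181, 0.983, -0.001, 0.0]
ft_force: [0.1, 0.1, -1.3]
grip_width: 0.015
```

```bash
python3 - <<'E'
from h import *
to([.4413,.2937,.103],110.9)
E
```

```text
t 20.25 p [0.4416 0.2932 0.15  ] F [ 0.1  0.1 -1.3] w 0.015 j [ 0.59  0.35 -0.08  1.14 -0.    0.22]
shift now-frame [0.003 0.013 0.941] | shift target-frame [0.002 0.011 0.941] | rot [-0.01   0.002 -0.001]
```

Call:
{"api": "send_rows", "payload": {
  "increments": [
    [[0,0,0.3,0,0,0],[0,0,0.3,0,0,0],[0,0,0.2,0,0,0],[0,0,0.1,0,0,0],[0,0,0.04,0,0,0],[0,0,0,0,0,0]]
  ]
}}

```text
clock: 21.0
eef_pos: [0.4421, 0.2937, 0.1036]
tool_rot: [-0.182, 0.983, -0.001, 0.001]
ft_force: [0.2, -0.6, -1.4]
grip_width: 0.0152
```

```bash
python3 - <<'E'
from h import *
to([.4413,.2937,.103],25.9)
E
```

```text
t 21.0 p [0.4421 0.2937 0.1036] F [ 0.2 -0.6 -1.4] w 0.0152 j [ 0.59  0.4  -0.14  1.03 -0.    0.22]
shift now-frame [0.014 0.005 0.012] | shift target-frame [ 0.006 -0.014  0.012] | rot [0.    0.015 8.503]
```

Call:
{"api": "send_rows", "payload": {
  "increments": [
    [[0,0,0.015,0,0,0],[0,0,0.015,0,0,0],[0,0,0,0,0,0]]
  ]
}}

```text
clock: 21.38
eef_pos: [0.4423, 0.2938, 0.1028]
tool_rot: [-0.182, 0.983, -0.0, 0.001]
ft_force: [-0.1, -1.0, 3.0]
grip_width: 0.0153
```

Contact, with an upward force of 3 N: the cap is on the rim. Screwing down clockwise by 85 deg.

Call:
{"api": "send_rows", "payload": {
  "increments": [
    [[0,0,0,0,0,0.5],[0,0,0,0,0,0.8],[0,0,0,0,0,0.9],[0,0,0,0,0,0.9],[0,0,0,0,0,0.9],[0,0,0,0,0,0]]
  ]
}}

```text
clock: 22.12
eef_pos: [0.4423, 0.2939, 0.1028]
tool_rot: [0.165, 0.986, 0.0, 0.001]
ft_force: [-1.6, 0.1, 4.7]
grip_width: 0.0149
```

```bash
python3 - <<'E'
from h import *
to([.4413,.2937,.103],26.1);print(get_obs()["ft_torque"].round(2))
E
```

```text
t 22.125 p [0.4423 0.2939 0.1028] F [-1.6  0.1  4.7] w 0.0149 j [ 0.59  0.4  -0.15  1.02 -0.    0.92]
shift now-frame [ 0.017 -0.01  -0.005] | shift target-frame [ 0.005 -0.019 -0.005] | rot [0.012 0.013 4.492]
[-0.19  0.37 -0.07]
```

Call:
{"api": "send_rows", "payload": {
  "increments": [
    [[0,0,0,0,0,0.7],[0,0,0,0,0,0.8],[0,0,0,0,0,0.8],[0,0,0,0,0,0.8],[0,0,0,0,0,0.8],[0,0,0,0,0,0.6],[0,0,0,0,0,0]]
  ]
}}

```text
clock: 23.0
eef_pos: [0.4423, 0.2937, 0.1028]
tool_rot: [0.53, 0.848, 0.001, 0.001]
ft_force: [-0.8, -1.2, 5.9]
grip_width: 0.0153
```

```bash
python3 - <<'E'
from h import *
to([.4413,.2937,.103],26.1);print(get_obs()["ft_torque"].round(2))
a=camera('scene'); cv2.imwrite('pics/t7.png',cv2.resize(a['color'][230:370,380:540,::-1],None,fx=3.5,fy=3.5,interpolation=2))
E
```

```text
t 23.0 p [0.4423 0.2937 0.1028] F [-0.8 -1.2  5.9] w 0.0153 j [ 0.59  0.4  -0.15  1.02 -0.    1.7 ]
shift now-frame [ 0.009 -0.019 -0.005] | shift target-frame [ 0.009 -0.019 -0.005] | rot [ 0.015  0.01  -0.005]
[-0.26  0.37 -0.04]
```

View pics/t7.png

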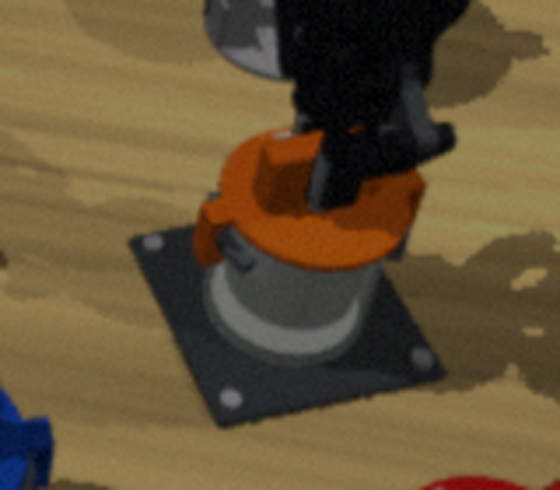

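The front foot at crop (205,240) is back under its lug, flush on the rim. Releasing and retreating.

Call:
{"api": "send_rows", "payload": {
  "increments": [
    [[0,0,0,0,0,0],[0,0,0,0,0,0],[0,0,0,0,0,0],[0,0,0,0,0,0],[0,0,0,0,0,0],[0,0,0,0,0,0],[0,0,0,0,0,0]]
  ],
  "grip": 0
}}

```text
clock: 23.92
eef_pos: [0.4419, 0.2936, 0.1019]
tool_rot: [0.53, 0.848, 0.0, 0.001]
ft_force: [0.2, -0.7, 1.0]
grip_width: 0.0853
```

Call:
{"api": "send_rows", "payload": {
  "increments": [
    [[0,0,-0.2,0,0,0],[0,0,-0.4,0,0,0],[0,0,-0.6,0,0,0],[0,0,-0.7,0,0,0],[0,0,-0.7,0,0,0],[0.6,0,0,0,0,0],[0.8,0,0,0,0,0],[0.8,0,0,0,0,0]]
  ]
}}

```text
clock: 24.92
eef_pos: [0.3933, 0.3935, 0.2329]
tool_rot: [0.531, 0.847, 0.001, 0.001]
ft_force: [0.3, -0.1, -0.1]
grip_width: 0.0856
```

Call:
{"api": "send_rows", "payload": {
  "increments": [
    [[0.8,0,0,0,0,0],[0.6,0,0,0,0,0],[0,0,0,0,0,0],[0,0,0,0,0,0]]
  ]
}}

```text
clock: 25.42
eef_pos: [0.3631, 0.4552, 0.232]
tool_rot: [0.53, 0.848, 0.0, 0.001]
ft_force: [0.1, -0.9, 0.3]
grip_width: 0.0857
```

```bash
python3 - <<'E'
from h import *
to([.4413,.2937,.103],26.1)
a=camera('scene');b=camera('top')
for n,c,(v0,v1,u0,u1) in (("scene",a,(250,360,400,520)),("top",b,(185,275,130,240))):
    P=pts(c)[v0:v1,u0:u1];h=cv2.cvtColor(c["color"],cv2.COLOR_RGB2HSV)[v0:v1,u0:u1].astype(int)
    m=(h[...,0]>=7)&(h[...,0]<=17)&(h[...,1]>190)&(h[...,2]>100)&(c["z_map"][v0:v1,u0:u1]>0)
    q=P[m]; t=q[(q[:,2]>.118)&(q[:,2]<.135)]; print(n,cv2.minAreaRect((t[:,:2]*1000).astype(np.float32)),t[:,2].mean())
    d=q[(q[:,2]>.087)&(q[:,2]<.096)]; A=np.c_[d[:,:2],np.ones(len(d))]; s=np.linalg.lstsq(A,d[:,2],rcond=None)[0]; print(' disc z',np.median(d[:,2]),'tilt deg',np.degrees(np.hypot(*s[:2])))
    # nut
    P=pts(c);hh=cv2.cvtColor(c["color"],cv2.COLOR_RGB2HSV).astype(int)
    ct=np.array([.573,-.287]); m=(np.hypot(P[...,0]-ct[0],P[...,1]-ct[1])<.11)&(hh[...,0]>8)&(hh[...,0]<32)&(hh[...,1]>100)&(P[...,2]>.006)
    k,l,st,ce=cv2.connectedComponentsWithStats(m.astype(np.uint8))
    for i in range(1,k):
        if st[i,4]>30:
            w=P[l==i].mean(0); th=np.radians(-15.67); r=w[:2]-ct; print(' nut',ce[i],st[i,4],w.round(4),P[l==i][:,2].max().round(3),'tray frame',np.round([r@[np.cos(th),np.sin(th)],r@[-np.sin(th),np.cos(th)]],3))
A=cv2.resize(a['color'][230:370,380:540,::-1],(400,350),interpolation=2);B=cv2.resize(b['color'][185:275,130:240,::-1],(400,350),interpolation=2)
C=cv2.resize(a['color'][240:380,40:210,::-1],(400,250),interpolation=2);D=cv2.resize(b['color'][110:240,390:540,::-1],(400,250),interpolation=2)
cv2.imwrite('pics/t8.png',np.vstack([np.hstack([A,B]),np.hstack([C,D])]))
E
```

```text
t 25.425 p [0.3631 0.4552 0.232 ] F [ 0.1 -0.9  0.3] w 0.0857 j [ 0.9   0.41  0.22  1.38 -0.    2.02]
shift now-frame [-3.584 -0.009  2.588] | shift target-frame [-3.589 -0.016  2.58 ] | rot [ 0.008  0.012 -0.017]
scene ((443.273193359375, 292.24298095703125), (16.03362464904785, 59.113399505615234), 26.867523193359375) 0.12715578207201858
 disc z 0.09141001764403245 tilt deg 0.14674845313368493
 nut [155.37288136 289.51977401] 177 [ 0.5175 -0.2571  0.0239] 0.033 tray frame [-0.061  0.014]
top ((442.05108642578125, 293.9784851074219), (16.340106964111328, 59.519615173339844), 26.38702392578125) 0.12747095669712358
 disc z 0.0915951094487174 tilt deg 0.12159471902770533
 nut [451.95049505 198.73267327] 101 [ 0.5141 -0.2569  0.0261] 0.035 tray frame [-0.065  0.013]
```

View pics/t8.png

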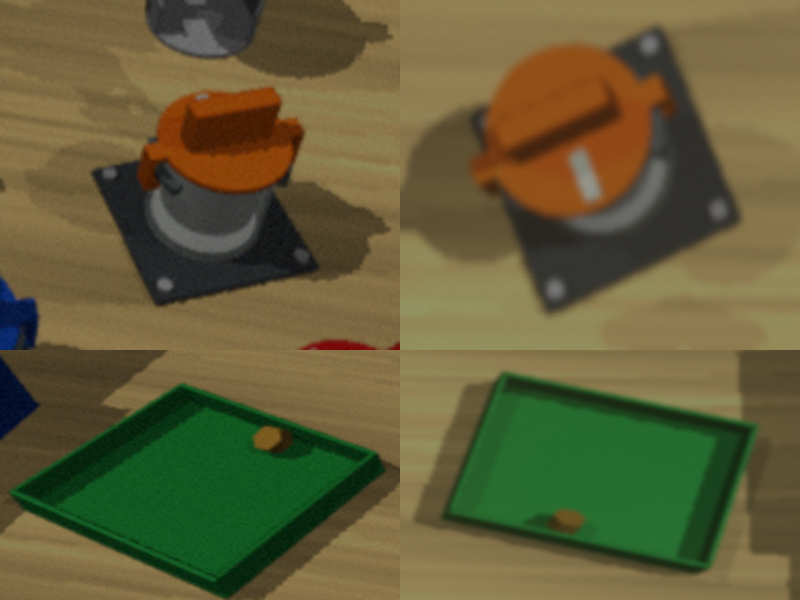

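The cap is seated: centre about (0.442-0.443, 0.293), disc and bar heights unchanged, tilt about 0.1 deg, yaw 26.4-26.9 deg. The nut's top reads a little high (0.033-0.035), so I'll check how it lies before handing in.

```bash
python3 - <<'E'
from h import *
a=camera('scene');b=camera('top')
ims=[]
for n,c in (("scene",a),("top",b)):
    P=pts(c);hh=cv2.cvtColor(c["color"],cv2.COLOR_RGB2HSV).astype(int)
    ct=np.array([.573,-.287]); m=(np.hypot(P[...,0]-ct[0],P[...,1]-ct[1])<.11)&(hh[...,0]>8)&(hh[...,0]<32)&(hh[...,1]>100)&(P[...,2]>.006)
    k,l,st,ce=cv2.connectedComponentsWithStats(m.astype(np.uint8)); i=1+np.argmax(st[1:,4]); w=P[l==i]
    th=np.radians(-15.67); r=w[:,:2]-ct; X=r@[np.cos(th),np.sin(th)];Y=r@[-np.sin(th),np.cos(th)]
    print(n,"X",np.percentile(X,[2,50,98]).round(3),"Y",np.percentile(Y,[2,50,98]).round(3),"Z",np.percentile(w[:,2],[2,25,50,75,90,98]).round(4))
    for lo in np.arange(-.085,-.04,.005):
        s=(X>=lo)&(X<lo+.005)
        if s.sum(): print("  X",lo.round(3),s.sum(),w[s,2].min().round(4),w[s,2].max().round(4))
    g=(hh[...,0]>50)&(hh[...,0]<75)&(hh[...,1]>120)&(np.hypot(P[...,0]-ct[0],P[...,1]-ct[1])<.05);print(" floor",np.median(P[g][:,2]))
    u,v=ce[i].astype(int); ims.append(cv2.resize(c["color"][v-20:v+20,u-20:u+20,::-1],(400,400),interpolation=2))
cv2.imwrite("pics/t9.png",np.hstack(ims))
E
```

```text
scene X [-0.075 -0.061 -0.051] Y [-0.001  0.015  0.024] Z [0.0139 0.0212 0.024  0.0274 0.0296 0.0311]
  X -0.08 4 0.013 0.0196
  X -0.075 12 0.0154 0.0286
  X -0.07 38 0.0137 0.0319
  X -0.065 45 0.0118 0.031
  X -0.06 47 0.0116 0.029
  X -0.055 29 0.0163 0.024
  X -0.05 1 0.0221 0.0221
 floor 0.005322564351282977
top X [-0.075 -0.066 -0.053] Y [0.003 0.013 0.023] Z [0.0206 0.0234 0.0263 0.0292 0.0313 0.033 ]
  X -0.08 1 0.0273 0.0273
  X -0.075 30 0.0199 0.0341
  X -0.07 24 0.0206 0.033
  X -0.065 19 0.0243 0.0339
  X -0.06 19 0.0197 0.0274
  X -0.055 9 0.0218 0.0246
 floor 0.005546955874192738
```

View pics/t9.png

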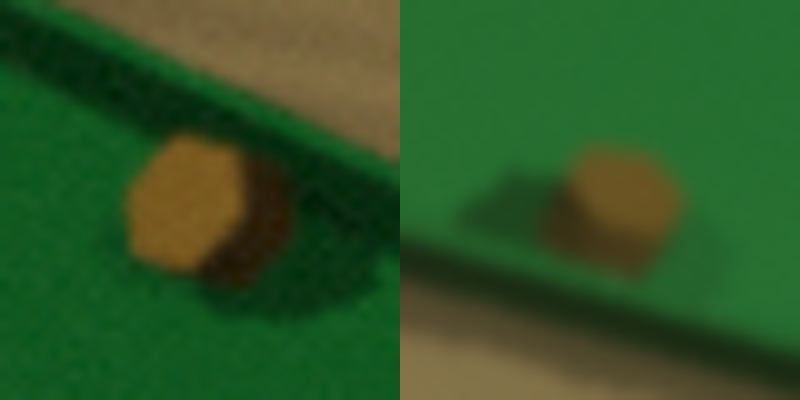

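The nut seems to lean on the inner wall, since its bright hexagon face slopes down away from the wall. I'll measure that face to see how much margin there is.

```bash
python3 - <<'E'
from h import *
ct=np.array([.573,-.287]);th=np.radians(-15.67)
for n in ("scene","top","scene","top"):
    c=camera(n);P=pts(c);hh=cv2.cvtColor(c["color"],cv2.COLOR_RGB2HSV).astype(int)
    m=(np.hypot(P[...,0]-ct[0],P[...,1]-ct[1])<.11)&(hh[...,0]>8)&(hh[...,0]<32)&(hh[...,1]>100)&(P[...,2]>.006)
    k,l,st,ce=cv2.connectedComponentsWithStats(m.astype(np.uint8)); i=1+np.argmax(st[1:,4]); m=l==i
    V=hh[...,2]; t,_=cv2.threshold(V[m].astype(np.uint8),0,255,cv2.THRESH_OTSU)
    f=m&(V>t); w=P[f]; r=w[:,:2]-ct; Q=np.c_[r@[np.cos(th),np.sin(th)],r@[-np.sin(th),np.cos(th)],w[:,2]]
    med=np.median(Q,0);
    for _ in range(3):
        cen=Q.mean(0);nn=np.linalg.svd(Q-cen)[2][2]; nn*=np.sign(nn[2]); d=abs((Q-cen)@nn); Q=Q[d<max(.003,2*d.std())]
    print(n,ce[i].round(2),f.sum(),"face centre",cen.round(4),"normal",nn.round(2),"tilt",np.degrees(np.arccos(nn[2])).round(),"other face",(cen-.018*nn).round(4),"resid",d.std().round(4))
E
```

```text
scene [155.33 289.51] 115 face centre [-0.0595  0.0107  0.0261] normal [ 0.5  -0.06  0.86] tilt 30.0 other face [-0.0685  0.0118  0.0105] resid 0.0006
top [451.9  198.78] 59 face centre [-0.0608  0.0114  0.0262] normal [ 0.54 -0.02  0.84] tilt 33.0 other face [-0.0705  0.0118  0.0111] resid 0.0006
scene [155.37 289.52] 114 face centre [-0.0596  0.0109  0.0261] normal [ 0.51 -0.04  0.86] tilt 31.0 other face [-0.0687  0.0117  0.0106] resid 0.0006
top [451.98 198.78] 59 face centre [-0.0609  0.0112  0.0258] normal [0.51 0.01 0.86] tilt 31.0 other face [-0.0701  0.0111  0.0103] resid 0.0008
```

The nut leans about 31 deg against the inner wall, resting on the floor, and hasn't moved across repeated pictures. Whichever face is its underside, the origin is within limits: z 0.011 or 0.026 (limit 0.03), x -0.060 to -0.070 (limit 0.08). Nudging it would risk more than it would gain, so I'm handing in.

```bash
python3 -c "
from h import *
print(job_done()); o=get_obs(); print(o['clock'],o['ft_force'].round(1))"
```

```text
the job is handed in; nothing more can be done
None
the job is handed in; nothing more can be done
```

I unscrewed the small orange cap by 85°, lifted it out with its basket and tipped the nut into the green tray. Then I put the basket back in the same canister, screwed the cap down and backed the gripper off. I handed in at about 26 s; no verdict is reported.

**Cap:** the last pictures show its centre within about 3 mm of the canister's and its tilt about 0.1°. Its heights match those before unscrewing, and its direction is within about 1° of the starting locked one. In the picture the front foot is under its lug.

**Nut:** it is inside the tray and did not move between pictures, but it does not lie flat. It leans about 31° with its raised edge against the inner wall. Its origin is at z 11 or 26 mm depending on which face is the underside (limit 30 mm), and x is -60 to -70 mm (limit ±80 mm). I left it because nudging it risked more than it would gain.

**Checks that disagreed:** the first reading of the nut's top, 33–35 mm, was higher than expected. A plane fitted to its visible face explained this as the lean. The tip also reached about 50° instead of the 53° I commanded, which was still enough to empty the basket.

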